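# Feed a panel carrier down the sloped rail into the viewing station

### The job

Lift the clear guard of the viewing station well open, then hook the longer of the two panel carriers over the upper part of the sloped rail and let go of it there, so that it slides down by itself against the stop; do not push or touch it once it is on the lower half. When it has come to rest at the stop, gently lower the guard until it is fully closed. Leave the shorter carrier and the other loose things standing where they are.

Things in the scene. Friction and masses are not known exactly. Their poses are not given: they have to be found in the camera images.
- stand: fixed grey stand, base 370 x 120 x 8 mm. Origin: centre of its underside; x towards the rail's lower end (the station), y away from the robot, z up. Posts under the rail at x = -157 and 156; light panel on the far side (x 31 to 146, y 47 to 60, up to z 133 mm); hinge cheeks at x = 165, y = +-53, up to z 202 mm.
- feed_rail: slippery round steel bar, 12 mm diameter (friction 0.08), falling 12 degrees. Origin on its axis, 137 mm above the stand's origin; x downhill along the axis, y as the stand's, z up square to the bar. Free from x = -148 mm (upper post) to the rubber stop at x = 140 (27 mm higher than the axis). Upper part: x below -20 mm; lower half: x above 0.
- long_carrier: carrier to hang: C-shaped hanger 90 mm long (x), y from -20.5 to 25.5, 140 mm high, 0.22 to 0.37 kg. Origin: underside, below the hook point. White panel and straps at y = -13 to -20 are the back; side +y is open. Grey grip tab on top: 44 mm (x) by 10 mm (y), z 102 to 140. Starts standing, open side away from the robot, x within 0.7 rad of the robot's right (-y).
- long_carrier_hook (a point): point 85 mm above the long carrier's underside that lies on the rail's axis when hung; at x = 95 mm of the rail at the stop. Around it at both ends are inverted-V saddles, mouth 20 mm wide, lips 1 mm below this point: hold it 20 mm above hung height, pitched as the rail, let the rail in sideways from +y, then lower. May hang either way round.
- long_carrier_tab (a point): grasp point on the long carrier's grip tab: 38 mm above the hook point (123 mm above the underside), 17 mm below the tab's top; pinch across y.
- short_carrier: the shorter carrier, to be left alone: same build but 60 mm long, 120 mm high. Origin: centre of the underside. The two carriers may swap places.
- guard (a joint): angle of the clear hood over the rail's lower end: 0 = closed, grows as it lifts, up to 1.5 rad; starts between 0 and 0.35. Stiff hinge: it stays where it is left; about 2 N at the handle moves it. While closed it blocks the carrier's way to the stop.
- guard_handle (a point): middle of the guard's handle, a dark round bar 10 mm thick, 72 mm long, along the stand's y, 40 mm off the hood's upper uphill edge. Pinch it from above across the stand's x in any guard position; it turns in the fingers. Closed: x = 14, z = 222 mm in the stand's frame; it goes round the hinge on a 149 mm radius, up and downhill.
- guard_hinge (a point): middle of the guard's hinge axis, which is parallel to the stand's y: x = 160, y = 0, z = 194 mm in the stand's frame.
- powder_bottle: white reagent bottle with blue cap, 90 mm diameter, 213 mm high, loose, beyond the upper end of the stand. Origin: centre of its underside.
- dish_pile: pile of clear petri dishes, 64 mm diameter, 62 mm high, loose, in front of the station. Origin: centre of its underside.
- tape: roll of tape, 103 mm diameter, 25 mm high, loose, at the back left. Origin: centre of its underside.

How it is judged:
On the way, in this order (a step that is already met when the one before it is completed fails the run):
1. the guard is lifted well open (more than 1.0 rad) (value of joint guard above 1 rad), for 0.2 s.
2. the long carrier hangs on the upper part of the rail and has been let go there (y of long_carrier_hook in the frame of feed_rail between -0.012 and 0.012 m and z of long_carrier_hook in the frame of feed_rail between -0.009 and 0.009 m and angle between the x axis of long_carrier and the x axis of feed_rail, either way round below 0.12 rad and angle between the z axis of long_carrier and the z axis of feed_rail, either way round below 0.25 rad and contact force between the fingers and long_carrier below 0.2 N and x of long_carrier_hook in the frame of feed_rail between -0.15 and -0.02 m), for 0.04 s.
3. the carrier has slid down and rests at the stop (y of long_carrier_hook in the frame of feed_rail between -0.012 and 0.012 m and z of long_carrier_hook in the frame of feed_rail between -0.009 and 0.009 m and angle between the x axis of long_carrier and the x axis of feed_rail, either way round below 0.12 rad and angle between the z axis of long_carrier and the z axis of feed_rail, either way round below 0.25 rad and x of long_carrier_hook in the frame of feed_rail between 0.087 and 0.102 m and contact force between the fingers and long_carrier below 0.2 N and linear speed of long_carrier below 0.03 m/s), for 0.3 s.
At the end, for the whole second after the job is handed in: The long carrier hangs by both saddles on the rail, released and at rest against the stop (hook point within about 8 mm of its place at x = 95 mm on the rail); the guard is closed to within 0.06 rad (all of step 3 and value of joint guard below 0.06 rad and velocity of joint guard below 0.1 rad/s); the robot touches nothing.
It fails at once if the fingers touch the long carrier while it is on the lower half of the rail (contact force between the fingers and long_carrier above 0.5 N and x of long_carrier_hook in the frame of feed_rail between 0 and 0.12 m and y of long_carrier_hook in the frame of feed_rail between -0.012 and 0.012 m and z of long_carrier_hook in the frame of feed_rail between -0.009 and 0.009 m).
It fails at once if the short carrier or another loose thing is moved by more than 30 mm (distance of any of short_carrier, powder_bottle, dish_pile, tape from where it was at the start of the episode above 0.03 m).
It fails at once if a carrier, the bottle or the dish pile is tipped over (angle between any of long_carrier, short_carrier, powder_bottle, dish_pile's own z axis and vertical above 0.7 rad).
It fails at once if the guard is slammed (closing faster than 3 rad/s) (velocity of joint guard below -3 rad/s).
It also fails if it takes over 72 s, if anything falls off the work surface, if the arm or the gripper's body presses on something with over 40 N, if the wrist force passes 120 N, or if a joint passes its speed limit or range.

### The arm

A 6-joint arm with a two-finger parallel gripper is mounted at the origin on a cart in front of the work surface, level with it; the furniture and walls round the work are solid. World frame = base frame: x ahead of the robot, y to its left, z up, the work surface at z = 0. Lengths are in m, angles in rad, forces in N, time in s.
With the tool pointing down it reaches from about 0.35 to 0.775 m from the base axis. Payload 5.5 kg.
Tool frame: the origin (TCP) lies on the centre line of the jaws, within the pads' length; the fingertips stand 11 mm ahead of it and the grasp point (between the pads) lies 8 mm behind it (env.tip_extent is the distance from the TCP to the fingertips, in m); z points along the fingers, y is the line along which they close (so a half turn about z gives the same grasp; the last joint's range is limited). The gripper opens to 85 mm and grips with 20 to 120 N. Pads are 22 mm wide; open, the fingers measure 114 mm over their backs; the gripper's body (76 mm by 85 mm) begins 54 mm behind the grasp point. The pads swing forward as they close: fully open they stand 13 mm farther back than shut.
Start: joints at [-1.354, 0.313, 0.046, 1.304, 0, 1.431], TCP at [0.201, -0.539, 0.242] pointing down, gripper open.
Joint ranges: [-2.76, 2.76], [-0.86, 1.69], [-1.03, 1.26], [-2.2, 2.34], [-1.47, 1.5], [-3.14, 3.14]. Speed limits (rad/s): [2.57, 2.57, 3.14, 3.14, 3.14, 3.14].

### API

Orientations are given as a unit quaternion [w, x, y, z].
In Python, from workcell import env gives the robot as it stands.
- The arm moves only by the shell command python3 -m jog 'ROWS' [FORCE]. ROWS is JSON, a list of rows, each a list of 5 numbers: the gripper's target within -1 to 1 (shut at 1, half-way at 0, fully open at -1), then the shift along the tool's x, y, z in m, then the turn about the tool's z in degrees. In form: [[fingers, tx, ty, tz, turn], ...]. A call has 1 to 5 rows; each row shifts and turns the commanded pose from where the row before left it, along the tool's axes as they then stand; what a row does not reach is not made up. A row lasts 1/12 s, in which the tool goes at most 41.7 mm and 7.16 degrees, less where a joint would pass 70% of its speed; a pose out of reach is approached as far as the arm can. A call is refused whole if a number of a shift passes 0.0417 or a number of a turn 7.16, either way. A call with a gripper value outside its range is refused whole. The fingers move at their own pace and stop on an object; FORCE is the grip in N (left out, the last holds). Time passes only in rows, so rows that do not move let the fingers close. It gives the time, the measured TCP pose, the force, the opening and the grip force at its end, in the units of the state.
- env.get_state(): the state, without advancing time (a new reading comes with each control period).
- env.read_camera(name): name is "scene" or "top"; returns a dict with "img" (480x640x3 uint8, red, green, blue), "fov_y" (degrees; the focal length in pixels is half the picture's height over the tangent of half this angle, whatever the lens; pixels are square), "cx", "cy" (the principal point, pixels), "T" (4x4, takes a point from camera to world coordinates). Camera axes: x right, y up, looking along -z (the intrinsics and any distortion apply to the point x, -y, -z); pixel columns grow to the right and rows downward; lengths in m; the calibration is good to about 2 mm. A picture is of the moment at which its call begins. There is no depth.
- env.hand_in(): hands the job in; it is judged then, once.
The state is a dict: "clock": time; "joint_pos": joint angles; "qvel": joint speeds; "tau": joint torques, N m; "tcp_pos": TCP position; "orientation": TCP orientation; "wrist_force": force on the tool from outside, world axes, zero at the start; "ft_torque": the same for the moment, N m; "finger_gap": finger opening in m; "grip_force": force on a finger pad.
Only numpy, scipy, OpenCV 4.12 (cv2) and the standard library are available. Lean on these libraries where they do the work, as an engineer would, in place of code of your own. Each camera call takes 0.05 s, during which the arm holds its last target. There are 200 camera calls.

## Working session

There is one attempt and no reset: what is moved stays moved. The work goes in short steps, Python scripts to look and compute and a shell command to move; the robot and the scene stay as the last step left them, time stands still between calls to the robot, and variables do not carry over. Pictures are saved under pics/ and viewed, at most 10 in all, crops included, and the job is handed in when it is done.

```bash
ls; mkdir -p pics; python3 - <<'E'
from workcell import env
import cv2,numpy as np
print(env.get_state())
print(env.tip_extent)
for n in("scene","top"):
    c=env.read_camera(n); cv2.imwrite(f"pics/{n}0.png",c["img"][:,:,::-1]); print({k:v for k,v in c.items() if k!="img"})
    np.savez(f"{n}0.npz",**c)
E
```

```text
pics
{'clock': 0.0, 'joint_pos': array([-1.35363590e+00,  3.13996725e-01,  4.49980569e-02,  1.30361416e+00,
        1.06148944e-05,  1.43117251e+00]), 'qvel': array([ 1.60555355e-04,  7.70287158e-05, -9.64748173e-04, -4.22531198e-04,
        3.73109059e-04,  2.31421454e-04]), 'tau': array([ 1.45414247e-04, -4.80626643e+01,  2.98533440e+01,  1.95015944e-02,
       -4.05366825e-05, -1.57011321e-06]), 'tcp_pos': array([ 0.20070107, -0.53831549,  0.24141876]), 'orientation': array([-9.07772075e-04,  9.84129874e-01,  1.77447362e-01, -2.98989893e-05]), 'wrist_force': array([-0.54385754,  0.75419094,  0.15165796]), 'ft_torque': array([ 0.01018061, -0.05006399, -0.04350918]), 'grip_force': 0.0, 'finger_gap': 0.08568090305042542}
0.011
{'fov_y': 46.96156045708545, 'cx': 314.3272070518214, 'cy': 242.88909329032626, 'T': array([[ 0.90228875,  0.25645021, -0.34656644,  0.00691747],
       [-0.43068483,  0.57276317, -0.69746178, -1.14835978],
       [ 0.01963627,  0.77857282,  0.62724698,  1.09579373],
       [ 0.        ,  0.        ,  0.        ,  1.        ]])}
{'fov_y': 54.93009278102263, 'cx': 320.63902949691686, 'cy': 232.52317349461043, 'T': array([[ 0.01913879,  0.99815174, -0.05767844,  0.48770902],
       [-0.99951492,  0.02051878,  0.02342891, -0.05459377],
       [ 0.02456909,  0.05720206,  0.99806026,  1.14155817],
       [ 0.        ,  0.        ,  0.        ,  1.        ]])}
```

View pics/scene0.png

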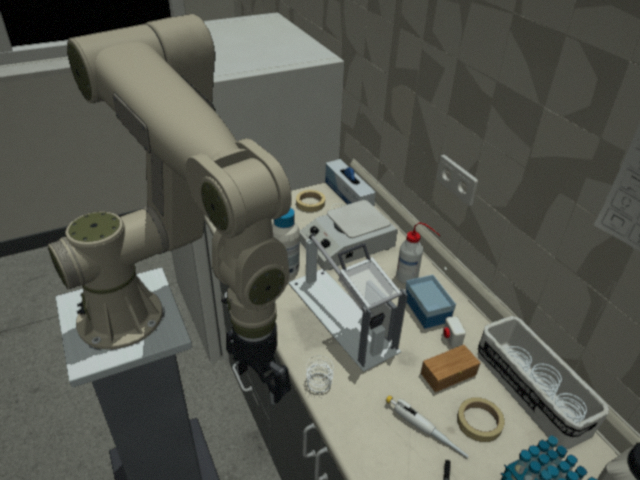

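View pics/top0.png

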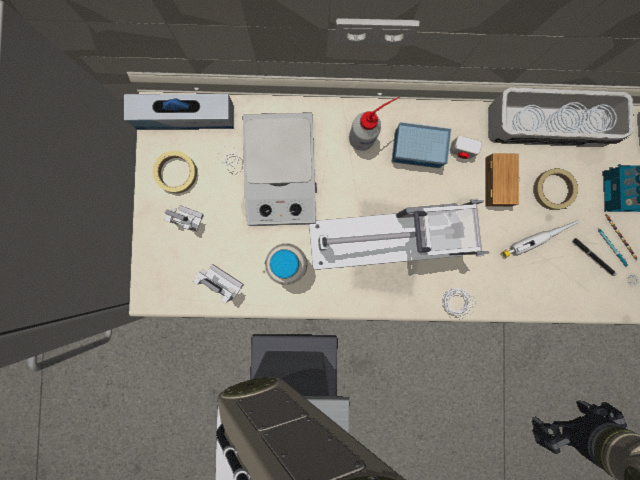

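The scene view shows the stand around (350,310). In the top view the stand runs from (315,245) to (480,230) with its guard handle near (420,235), and the carriers are at (185,218) and (218,285). The second one looks longer. I'll enlarge both areas.

```bash
python3 - <<'E'
import cv2
i=cv2.imread("pics/top0.png")
cv2.imwrite("pics/c1.png",cv2.resize(i[180:320,150:350],None,fx=4,fy=4,interpolation=cv2.INTER_CUBIC))
cv2.imwrite("pics/c2.png",cv2.resize(i[185:325,300:500],None,fx=4,fy=4,interpolation=cv2.INTER_CUBIC))
E
```

```text
(no output)
```

View pics/c1.png

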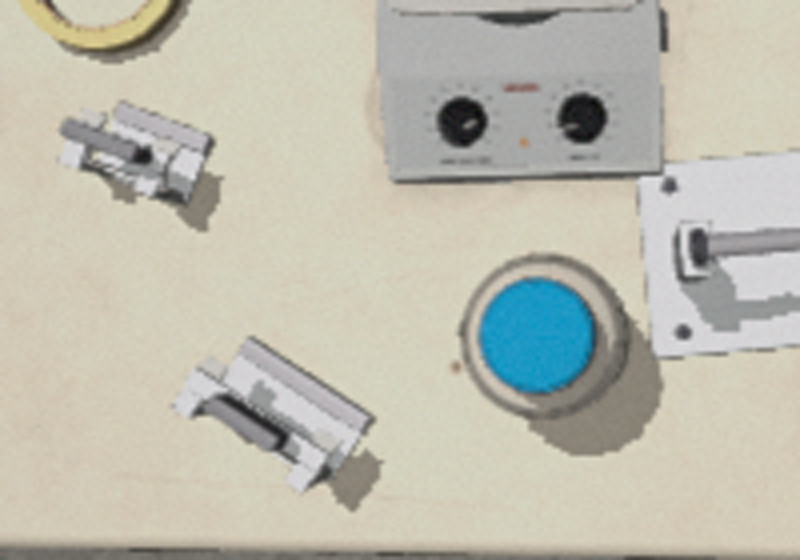

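View pics/c2.png

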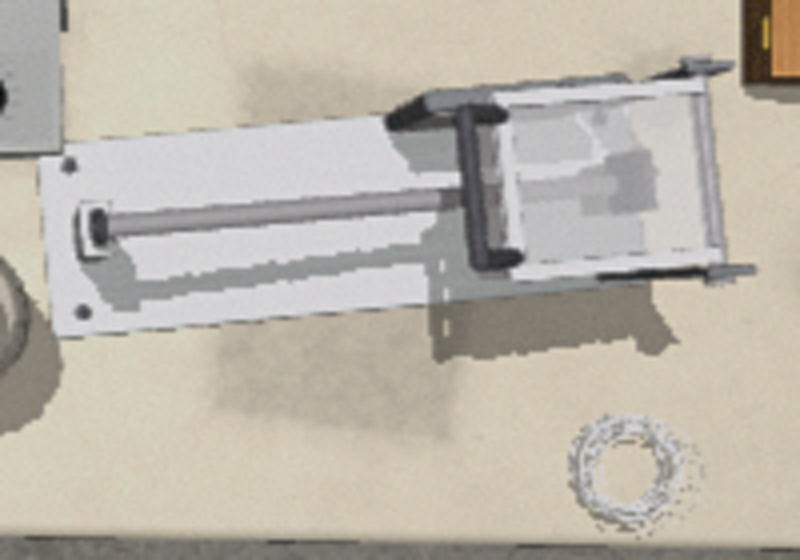

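```bash
cat > h.py <<'E'
import numpy as np
from scipy.optimize import least_squares
class Cam:
    def __init__(s,f):
        c=np.load(f); s.T=c["T"]; s.cx=float(c["cx"]); s.cy=float(c["cy"]); s.f=240/np.tan(np.radians(float(c["fov_y"]))/2); s.img=c["img"]
    def proj(s,P):
        p=(np.atleast_2d(P)-s.T[:3,3])@s.T[:3,:3]
        return np.c_[s.cx+s.f*p[:,0]/-p[:,2], s.cy-s.f*p[:,1]/-p[:,2]]
    def back(s,u,v,z):
        d=s.T[:3,:3]@np.array([(u-s.cx)/s.f,-(v-s.cy)/s.f,-1]); return s.T[:3,3]+d*(z-s.T[2,3])/d[2]
def place(pose,P):  # pose x,y,yaw
    c,s=np.cos(pose[2]),np.sin(pose[2]); P=np.atleast_2d(P)
    return P@np.array([[c,-s,0],[s,c,0],[0,0,1]]).T+[pose[0],pose[1],0]
E
python3 - <<'E'
import cv2; from h import *
i=cv2.imread("pics/top0.png")
cv2.imwrite("pics/c3.png",cv2.resize(i[262:307,192:252],None,fx=12,fy=12,interpolation=cv2.INTER_CUBIC))
c=Cam("top0.npz")
cr=lambda x,y:((x+.5)/4-.5+300,(y+.5)/4-.5+185)
# stand points (mm, stand frame) vs crop pixels
P=np.array([[-185,60,8],[-185,-60,8],[160,0,194]])/1e3
U=np.array([cr(38,157),cr(57,338),cr(712,172)])
# rail centreline points: only perpendicular distance
R=np.array([cr(150,220),cr(440,200)])
def ra(x): return np.array([x*np.cos(.2094),0,.137-x*np.sin(.2094)])
def res(q):
    r=(c.proj(place(q,P))-U).ravel()
    a,b=c.proj(place(q,[ra(-.13),ra(.04)])); n=np.array([-(b-a)[1],(b-a)[0]])/np.linalg.norm(b-a)
    return np.r_[r,(R-a)@n]
s=least_squares(res,[.5,-.2,-1.5]); q=s.x; print("stand",q,"res",s.fun.round(2))
for n,z,uv in(("bottle",.213,(284.5,263.3)),("tape",.025,(174.5,172)),("dish",.03,(458,303))): print(n,c.back(*uv,z).round(3))
U=np.array(cr(472,186))
best=[]
for g in np.arange(0,.4,.025):
    a=np.arctan2(28,146)+g; h=[.160-.149*np.cos(a),0,.194+.149*np.sin(a)]
    print(round(g,3),place(q,h).round(3),(c.proj(place(q,h))[0]-U).round(1))
E
```

```text
stand [ 0.54166028 -0.24315405 -1.45554706] res [ 0.06 -2.45 -0.05  0.97 -0.14 -0.35 -1.52 -0.11]
bottle [ 0.478 -0.005  0.213]
tape [0.692 0.276 0.025]
dish [ 0.389 -0.415  0.03 ]
0.0 [[ 0.543 -0.257  0.222]] [-6.9  2.1]
0.025 [[ 0.543 -0.257  0.226]] [-6.2  1.9]
0.05 [[ 0.543 -0.258  0.229]] [-5.4  1.8]
0.075 [[ 0.544 -0.259  0.233]] [-4.5  1.6]
0.1 [[ 0.544 -0.26   0.237]] [-3.6  1.5]
0.125 [[ 0.544 -0.261  0.24 ]] [-2.6  1.3]
0.15 [[ 0.544 -0.263  0.244]] [-1.6  1.2]
0.175 [[ 0.544 -0.264  0.247]] [-0.5  1. ]
0.2 [[ 0.544 -0.265  0.251]] [0.6 0.8]
0.225 [[ 0.544 -0.267  0.254]] [1.8 0.7]
0.25 [[ 0.545 -0.268  0.257]] [3.  0.5]
0.275 [[ 0.545 -0.27   0.261]] [4.2 0.3]
0.3 [[ 0.545 -0.271  0.264]] [5.5 0.1]
0.325 [[ 0.545 -0.273  0.267]] [ 6.9 -0.1]
0.35 [[ 0.545 -0.275  0.271]] [ 8.3 -0.3]
0.375 [[ 0.546 -0.277  0.274]] [ 9.7 -0.5]
```

View pics/c3.png

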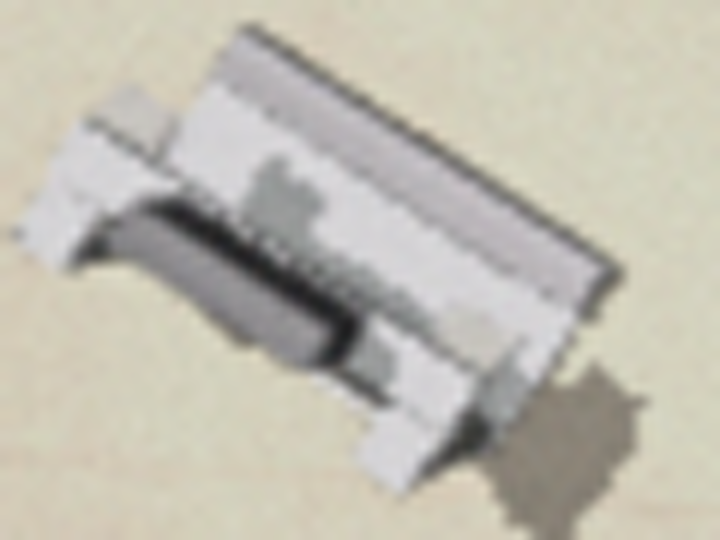

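```bash
cat > fit.py <<'E'
from h import *
import cv2
c=Cam("top0.npz"); sc=Cam("scene0.npz")
cr=lambda x,y:((x+.5)/4-.5+300,(y+.5)/4-.5+185)
cd=lambda x,y:((x+.5)/12-.5+192,(y+.5)/12-.5+262)
def ra(x): return np.array([x*np.cos(.2094),0,.137-x*np.sin(.2094)])
L=[([-.185,-.06,.008],[.185,-.06,.008],[(57,338),(250,321),(400,310)]),
   ([-.185,.06,.008],[.185,.06,.008],[(200,132),(385,118)]),
   ([-.185,-.06,.008],[-.185,.06,.008],[(57,338),(48,250)]),
   (ra(-.13),ra(.04),[(150,220),(440,200)]),
   ([.16,-.05,.194],[.16,.05,.194],[(703,80),(718,268)])]
def res(q):
    o=[]
    for A,B,U in L:
        a,b=c.proj(place(q,[A,B])); n=np.array([-(b-a)[1],(b-a)[0]])/np.linalg.norm(b-a)
        o+=list((np.array([cr(*u) for u in U])-a)@n)
    return np.array(o)
s=least_squares(res,[.54,-.24,-1.46]); q=s.x
def handle(g,y=0):
    a=np.arctan2(28,146)+g; return np.array([.160-.149*np.cos(a),y,.194+.149*np.sin(a)])
U=np.array([cr(465,108),cr(481,266)])
g=least_squares(lambda g:np.array(c.proj(place(q,[handle(g[0],.036),handle(g[0],-.036)]))-U).ravel(),[.2])
P=np.array([[-22,5,140],[22,5,140],[-22,-5,140],[22,-5,140]])/1e3
V=np.array([cd(150,203),cd(340,325),cd(105,235),cd(303,365)])
D=np.array([cd(250,25),cd(620,270)])
def rc(p):
    r=(c.proj(place(p[:3],P))-V).ravel()
    e=c.proj(place(p[:3],np.array([[-.045,.0255,p[3]],[.045,.0255,p[3]]])))-D
    return np.r_[r,e.ravel()]
k=least_squares(rc,[.42,.15,-2.1,.02])
E
python3 - <<'E'
from fit import *
print("stand",q,s.fun.round(2)); print("guard",g.x,g.fun.round(2),place(q,handle(g.x[0])).round(4))
print("carrier",k.x,k.fun.round(2))
def draw(c,im,f,o):
    def ln(pose,A,B,col):
        a,b=[tuple(int(round(t)) for t in (((p+.5-o)*f))) for p in c.proj(place(pose,[A,B]))]
        cv2.line(im,a,b,col,1)
    for A,B,_ in L: ln(q,A,B,(0,0,255))
    ln(q,ra(-.148),ra(.14),(0,0,255)); ln(q,handle(g.x[0],.036),handle(g.x[0],-.036),(0,255,0))
    ln(q,[.165,.053,0],[.165,.053,.202],(255,0,0));ln(q,[.165,-.053,0],[.165,-.053,.202],(255,0,0))
    return im
a=cv2.resize(c.img[185:325,300:500,::-1],None,fx=4,fy=4); b=cv2.resize(sc.img[180:385,260:440,::-1],None,fx=2.9,fy=2.9)
draw(c,a,4,np.array([300,185])); draw(sc,b,2.9,np.array([260,180]))
a=cv2.resize(a,None,fx=.68,fy=.68) if 0 else a
cv2.imwrite("pics/o1.png",b)
E
```

```text
stand [ 0.54135317 -0.24311288 -1.47375023] [ 0.29 -0.16  0.05  0.51  0.51  0.61  0.06 -0.53 -0.51  0.11 -0.69]
guard [0.19731959] [ 0.57  2.32 -0.12 -0.32] [[ 0.5435 -0.265   0.2502]]
carrier [ 0.42742943  0.15665465 -2.14118878  0.00995071] [-0.92 -0.9   0.22  0.36  0.17  0.33  0.65  0.93  0.   -0.52 -0.15 -0.31]
```

View pics/o1.png

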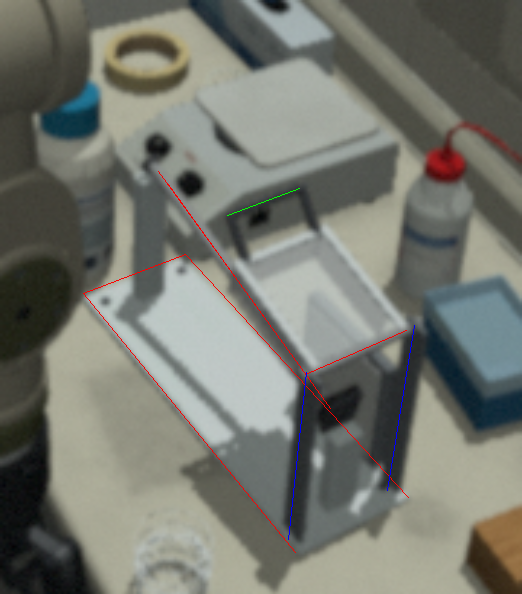

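The overlay matches the stand edges, the hinge and the handle (green, (230,215)–(305,190)). The guard is at about 0.20 rad.

```bash
cat > d.py <<'E'
import sys; from h import *; from scipy.spatial.transform import Rotation as R
from workcell import env
Q=[0.54135,-0.24311,-1.4737]
def rem(t,head,verb=True):
    st=env.get_state(); w,x,y,z=st["orientation"]; M=R.from_quat([x,y,z,w]).as_matrix()
    h=np.arctan2(M[1,1],M[0,1]); d=M.T@(np.array(t)-st["tcp_pos"])
    print("t%.2f tcp"%st["clock"],st["tcp_pos"].round(4),"tilt%.3f"%np.arccos(-M[2,2]),"REM mm",(d*1e3).round(1),"turn deg %.2f"%np.degrees((h-head+np.pi)%(2*np.pi)-np.pi),"F",st["wrist_force"].round(1),"gap%.4f grip%.1f j6 %.2f"%(st["finger_gap"],st["grip_force"],st["joint_pos"][5]))
if __name__=="__main__":
    a=[float(v) for v in sys.argv[1:]]; rem(a[:3],a[3])
E
python3 -m jog '[[-1,0,0,-0.03,5],[-1,0,0,-0.03,5],[-1,0,0,-0.03,5],[-1,0.02,0,0,0],[-1,0,0,0,0]]'; python3 d.py 0.5435 -0.265 0.32 -1.4737
```

```text
clock: 0.52
tcp_pos: [0.2227, -0.5375, 0.3342]
orientation: [0.002, 0.999, 0.048, 0.001]
wrist_force: [0.3, -0.7, -0.6]
finger_gap: 0.0853
grip_force: 0.0
t0.52 tcp [ 0.2227 -0.5375  0.3342] tilt0.004 REM mm [ 345.5 -240.5   13.9] turn deg -0.05 F [ 0.3 -0.7 -0.6] gap0.0853 grip0.0 j6 1.73
```

```bash
python3 -m jog '[[-1,0.028,-0.02,0,0],[-1,0.028,-0.02,0,0],[-1,0.028,-0.02,0,0],[-1,0.028,-0.02,0,0],[-1,0.028,-0.02,0,0]]'>/dev/null;python3 -m jog '[[-1,0.028,-0.02,0,0],[-1,0.028,-0.02,0,0],[-1,0.028,-0.02,0,0],[-1,0.028,-0.02,0,0],[-1,0.028,-0.02,0,0]]' >/dev/null; python3 -m jog '[[-1,0.028,-0.02,0,0],[-1,0.028,-0.02,0,0],[-1,0,0,0,0],[-1,0,0,0,0]]' >/dev/null; python3 d.py 0.5435 -0.265 0.242 -1.4737
```

```text
t1.68 tcp [ 0.533  -0.2646  0.3306] tilt0.003 REM mm [10.6  1.6 88.6] turn deg 0.11 F [-0.1 -0.5 -0. ] gap0.0856 grip0.0 j6 2.45
```

```bash
python3 -m jog '[[0.15,0.01,0.0015,0.01,0],[0.15,0,0,0.01,0],[0.15,0,0,0.01,0],[0.15,0,0,0,0],[0.15,0,0,0,0]]' 20; python3 -m jog '[[0.15,0,0,0.02,0],[0.15,0,0,0.02,0],[0.15,0,0,0.018,0],[0.15,0,0,0,0]]'|tail -2; python3 d.py 0.5435 -0.265 0.242 -1.4737
```

```text
clock: 2.1
tcp_pos: [0.5416, -0.2675, 0.301]
orientation: [-0.001, 0.999, 0.047, -0.001]
wrist_force: [-0.6, -0.6, 0.3]
finger_gap: 0.0363
grip_force: 0.0
finger_gap: 0.036
grip_force: 0.0
t2.43 tcp [ 0.5408 -0.2665  0.241 ] tilt0.005 REM mm [ 2.8 -1.3 -1. ] turn deg -0.19 F [-0.   0.5 -0.8] gap0.0360 grip0.0 j6 2.46
```

```bash
python3 -m jog '[[1,0,-0.001,0,0],[1,0,0,0,0],[1,0,0,0,0],[1,0,0,0,0],[1,0,0,0,0]]' 30; python3 - <<'E'
from d import *
# arc plan: tool frame deltas (ty = +stand x, tz = -z)
a0=np.arctan2(28,146)
h=lambda g: np.array([.160-.149*np.cos(a0+g),.194+.149*np.sin(a0+g)])
gs=np.linspace(.197,1.35,16); p=np.array([h(x) for x in gs]); d=np.diff(p,axis=0)
print((d*1e3).round(1).tolist()); 
st=env.get_state(); print((place(Q,[*h(.197)[:1],0,h(.197)[1]])),place(Q,[h(1.35)[0],0,h(1.35)[1]]))
E
```

```text
clock: 2.85
tcp_pos: [0.5426, -0.265, 0.2459]
orientation: [-0.0, 0.999, 0.048, 0.001]
wrist_force: [-2.3, 4.0, 3.6]
finger_gap: 0.0088
grip_force: 29.7
[[4.7, 10.4], [5.5, 10.0], [6.3, 9.6], [7.0, 9.1], [7.7, 8.5], [8.3, 7.9], [8.9, 7.2], [9.4, 6.5], [9.9, 5.8], [10.3, 5.0], [10.6, 4.2], [10.9, 3.4], [11.2, 2.5], [11.3, 1.7], [11.4, 0.8]]
[[ 0.5434818  -0.26499644  0.25016265]] [[ 0.55640874 -0.397713    0.34292694]]
```

```bash
python3 -m jog '[[1,0,0.005,-0.010,0],[1,0,0.0055,-0.010,0],[1,0,0.0065,-0.0095,0],[1,0,0.007,-0.009,0],[1,0,0.0075,-0.0085,0]]'; python3 -m jog '[[1,0,0.0085,-0.008,0],[1,0,0.009,-0.007,0],[1,0,0.0095,-0.0065,0],[1,0,0.010,-0.006,0],[1,0,0,0,0]]'; python3 -m jog '[[1,0,0.0105,-0.005,0],[1,0,0.0105,-0.004,0],[1,0,0.011,-0.0035,0],[1,0,0.011,-0.0025,0],[1,0,0,0,0]]'; python3 d.py 0.5564 -0.3977 0.338 -1.4737
```

```text
clock: 3.27
tcp_pos: [0.5459, -0.2951, 0.2934]
orientation: [-0.001, 0.999, 0.048, 0.001]
wrist_force: [0.6, 7.7, 3.0]
finger_gap: 0.009
grip_force: 29.2
clock: 3.68
tcp_pos: [0.5503, -0.3344, 0.3232]
orientation: [0.001, 0.999, 0.048, 0.003]
wrist_force: [-0.7, 5.3, 11.0]
finger_gap: 0.0089
grip_force: 30.5
clock: 4.1
tcp_pos: [0.555, -0.3786, 0.3371]
orientation: [0.002, 0.999, 0.047, 0.003]
wrist_force: [2.2, 0.3, 5.6]
finger_gap: 0.0086
grip_force: 31.0
t4.10 tcp [ 0.555  -0.3786  0.3371] tilt0.008 REM mm [-0.4 19.2 -0.8] turn deg -0.13 F [2.2 0.3 5.6] gap0.0086 grip31.0 j6 2.33
```

```bash
python3 -m jog '[[1,0,0.010,-0.001,0],[1,0,0,0,0],[0.3,0,0,0,0],[0.3,0,0,0,0],[0.3,0,0,0,0]]'; python3 -m jog '[[0.3,0,0,-0.02,0],[0.3,0,0,-0.02,0],[0.3,0,0,-0.015,0],[-1,0,-0.04,0,0],[-1,0,-0.04,0,0]]'; python3 d.py 0.4274 0.1567 0.30 -0.5704; python3 - <<'E'
from workcell import env; import cv2,numpy as np
for n in("top","scene"):
    c=env.read_camera(n); np.savez(n+"1.npz",**c)
    cv2.imwrite(f"pics/{n}1.png",c["img"][:,:,::-1])
E
```

```text
clock: 4.52
tcp_pos: [0.5539, -0.3869, 0.3351]
orientation: [0.0, 0.999, 0.047, -0.0]
wrist_force: [0.1, -0.2, 0.1]
finger_gap: 0.0301
grip_force: 0.0
clock: 4.93
tcp_pos: [0.5477, -0.3095, 0.3883]
orientation: [0.0, 0.999, 0.046, 0.0]
wrist_force: [0.8, 1.0, 0.5]
finger_gap: 0.0528
grip_force: 0.0
t4.93 tcp [ 0.5477 -0.3095  0.3883] tilt0.001 REM mm [ -77.4 -475.3   87.8] turn deg -52.09 F [0.8 1.  0.5] gap0.0528 grip0.0 j6 2.41
```

View pics/scene1.png

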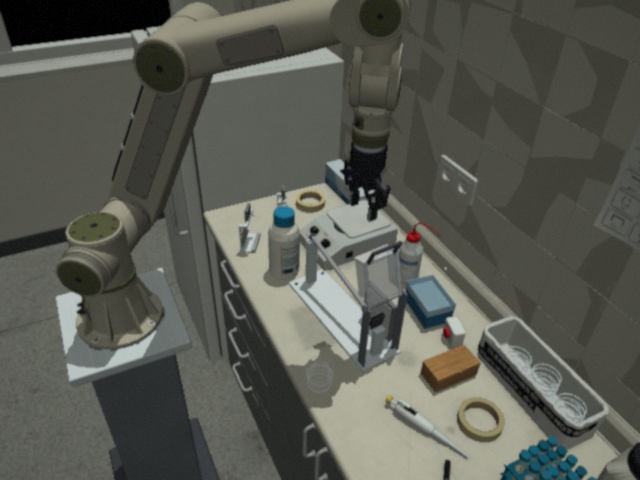

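```bash
python3 -m jog '[[-1,-0.006,-0.036,0,0],[-1,-0.006,-0.036,0,0],[-1,-0.006,-0.036,0,0],[-1,-0.006,-0.036,0,0],[-1,-0.006,-0.036,0,0]]'>/dev/null; python3 -m jog '[[-1,-0.006,-0.036,0,0],[-1,-0.006,-0.036,0,0],[-1,-0.006,-0.036,0,0],[-1,-0.006,-0.036,0,0],[-1,-0.006,-0.036,0,0]]'>/dev/null; python3 -m jog '[[-1,-0.006,-0.036,0,0],[-1,-0.006,-0.036,0,0],[-1,0,-0.036,0,0],[-1,0,0,0,-6.5],[-1,0,0,0,-6.5]]'>/dev/null; python3 -m jog '[[-1,0,0,0,-6.5],[-1,0,0,0,-6.5],[-1,0,0,0,-6.5],[-1,0,0,0,-6.5],[-1,0,0,0,-6.5]]'>/dev/null; python3 -m jog '[[-1,0,0,0.02,-6.5],[-1,0,0,0.02,0],[-1,0,0,0.02,0],[-1,0,0,0,0]]'; python3 d.py 0.4274 0.1567 0.20 -0.5704
```

```text
clock: 7.03
tcp_pos: [0.4306, 0.135, 0.3265]
orientation: [-0.007, 0.872, 0.49, -0.0]
wrist_force: [-0.9, 0.4, -1.4]
finger_gap: 0.0858
grip_force: 0.0
t7.03 tcp [0.4306 0.135  0.3265] tilt0.014 REM mm [ 16.  -12.4 126.7] turn deg 1.36 F [-0.9  0.4 -1.4] gap0.0858 grip0.0 j6 2.23
```

```bash
python3 -m jog '[[-1,0.016,-0.0125,0.03,1.36],[-1,0,0,0.03,0],[-1,0,0,0.03,0],[-1,0,0,0.02,0],[-1,0,0,0,0]]'>/dev/null;  python3 -m jog '[[-1,0,0,0.02,0],[-1,0,0,0.02,0],[-1,0,0,0.02,0],[-1,0,0,0.02,0],[-1,0,0,0,0]]' >/dev/null; python3 d.py 0.4274 0.1567 0.118 -0.5704; python3 - <<'E'
from workcell import env; import cv2,numpy as np
c=env.read_camera("scene"); i=c["img"][170:290,190:350,::-1]
cv2.imwrite("pics/s2.png",cv2.resize(i,None,fx=5,fy=5,interpolation=cv2.INTER_CUBIC))
E
```

```text
t7.87 tcp [0.4287 0.1579 0.1389] tilt0.014 REM mm [-1.9 -0.2 20.9] turn deg -0.00 F [-0.8 -0.4 -0.1] gap0.0853 grip0.0 j6 2.31
```

View pics/s2.png

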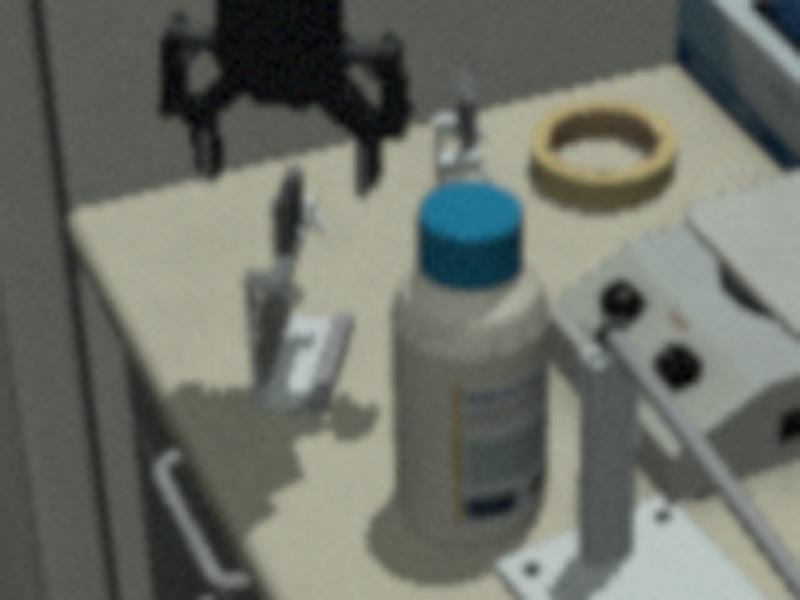

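The fingertips, at (210,175) and (368,190), straddle the tab top at (292,172) evenly, so I'll descend and grip.

```bash
python3 -m jog '[[-1,-0.002,0,0.011,0],[-1,0,0,0.010,0],[-1,0,0,0,0],[0,0,0,0,0],[0.5,0,0,0,0]]' 30;  python3 -m jog '[[1,0,0,0,0],[1,0,0,0,0],[1,0,0,0,0],[1,0,0,0,0],[1,0,0,0,0]]' ; python3 d.py 0.4274 0.1567 0.118 -0.5704
```

```text
clock: 8.33
tcp_pos: [0.4297, 0.1571, 0.1209]
orientation: [-0.006, 0.877, 0.48, 0.004]
wrist_force: [0.3, 1.0, -0.4]
finger_gap: 0.0636
grip_force: 0.0
clock: 8.75
tcp_pos: [0.4286, 0.157, 0.1194]
orientation: [-0.006, 0.877, 0.48, 0.003]
wrist_force: [-0.5, 0.2, 2.9]
finger_gap: 0.0098
grip_force: 33.1
t8.75 tcp [0.4286 0.157  0.1194] tilt0.014 REM mm [-0.9 -0.8  1.4] turn deg 0.01 F [-0.5  0.2  2.9] gap0.0098 grip33.1 j6 2.31
```

```bash
python3 -m jog '[[1,0,0,-0.015,0],[1,0,0,-0.025,0],[1,0,0,-0.03,0],[1,0,0,-0.03,-6.4],[1,0,0,-0.03,-6.4]]' 40;  python3 -m jog '[[1,0,0,-0.03,-6.4],[1,0,0,-0.03,-6.4],[1,0,0,-0.03,-6.4],[1,0,0,-0.03,-6.2],[1,0,0,-0.02,0]]' >/dev/null;python3 -m jog '[[1,0,0,0,0],[1,0,0,0,0]]'; python3 d.py 0.475 -0.179 0.38 0.0971
```

```text
clock: 9.17
tcp_pos: [0.4278, 0.155, 0.2497]
orientation: [-0.006, 0.817, 0.577, 0.002]
wrist_force: [1.0, 0.4, -2.8]
finger_gap: 0.0093
grip_force: 39.3
clock: 9.75
tcp_pos: [0.4293, 0.1533, 0.389]
orientation: [-0.005, 0.672, 0.74, 0.005]
wrist_force: [0.3, 0.6, -3.1]
finger_gap: 0.0095
grip_force: 39.4
t9.75 tcp [0.4293 0.1533 0.389 ] tilt0.014 REM mm [-335.2   13.6    4.5] turn deg -0.06 F [ 0.3  0.6 -3.1] gap0.0095 grip39.4 j6 1.63
```

```bash
python3 -m jog '[[1,-0.015,0.001,0,0],[1,-0.028,0.001,0,0],[1,-0.028,0.001,0,0],[1,-0.028,0.001,0,0],[1,-0.028,0.001,0,0]]' >/dev/null; python3 -m jog '[[1,-0.028,0.001,0,0],[1,-0.028,0.001,0,0],[1,-0.028,0.001,0,0],[1,-0.028,0.001,0,0],[1,-0.028,0.001,0,0]]' >/dev/null;python3 -m jog '[[1,-0.028,0.001,0,0],[1,-0.028,0.001,0,0],[1,-0.014,0,0,0],[1,0,0,0,0],[1,0,0,0,0]]'; python3 d.py 0.475 -0.179 0.2115 0.0971
```

```text
clock: 11.0
tcp_pos: [0.4727, -0.181, 0.3824]
orientation: [-0.007, 0.673, 0.74, 0.004]
wrist_force: [0.4, 0.8, -2.5]
finger_gap: 0.0096
grip_force: 39.4
t11.00 tcp [ 0.4727 -0.181   0.3824] tilt0.017 REM mm [ -1.    3.1 170.9] turn deg -0.14 F [ 0.4  0.8 -2.5] gap0.0096 grip39.4 j6 0.95
```

```bash
python3 -m jog '[[1,0,0.003,0.015,0],[1,0,0,0.02,0],[1,0,0,0.02,0],[1,0,0,0.02,0],[1,0,0,0.02,0]]' >/dev/null; python3 -m jog '[[1,0,0,0.02,0],[1,0,0,0.02,0],[1,0,0,0.02,0],[1,0,0,0.015,0],[1,0,0,0,0]]' >/dev/null; python3 -m jog '[[1,0,0,0,0]]'; python3 - <<'E'
from d import *
rem([.5345,-.1735,.2115],.0971)
import cv2
for n,(u,v),f in(("scene",(230,170),5),):
    c=env.read_camera(n); cv2.imwrite("pics/s3.png",cv2.resize(c["img"][v:v+120,u:u+160,::-1],None,fx=f,fy=f,interpolation=cv2.INTER_CUBIC))
E
```

```text
clock: 11.92
tcp_pos: [0.475, -0.1766, 0.2137]
orientation: [-0.007, 0.672, 0.741, 0.004]
wrist_force: [-0.1, -0.1, -1.9]
finger_gap: 0.0095
grip_force: 39.4
t11.92 tcp [ 0.475  -0.1766  0.2137] tilt0.016 REM mm [-2.7 59.5  2. ] turn deg 0.05 F [-0.1 -0.1 -1.9] gap0.0095 grip39.4 j6 0.95
```

View pics/s3.png

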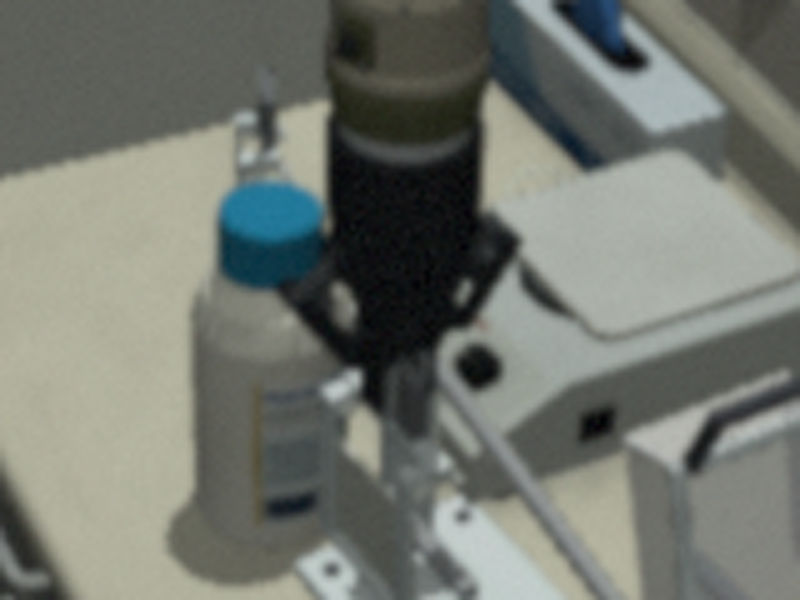

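The carrier, around (400,450), hangs level in the fingers in front of the rail, which runs from (440,370) to (610,590). The bottle at (270,240) is clear.

```bash
python3 -m jog '[[1,-0.0025,0.012,0,0],[1,0,0.012,0,0],[1,0,0.012,0,0],[1,0,0,0,0]]'; python3 -m jog '[[1,0,0.012,0,0],[1,0,0.0115,0,0],[1,0,0,0,0],[1,0,0,0,0]]';  python3 d.py .5345 -.1735 .2115 .0971
```

```text
clock: 12.3
tcp_pos: [0.5147, -0.1776, 0.216]
orientation: [-0.003, 0.672, 0.741, 0.005]
wrist_force: [1.0, 0.3, -2.5]
finger_gap: 0.0092
grip_force: 39.6
clock: 12.63
tcp_pos: [0.5356, -0.1751, 0.2152]
orientation: [-0.005, 0.672, 0.741, 0.004]
wrist_force: [-0.1, 0.4, -2.9]
finger_gap: 0.0097
grip_force: 39.8
t12.63 tcp [ 0.5356 -0.1751  0.2152] tilt0.013 REM mm [ 1.6 -1.   3.7] turn deg 0.00 F [-0.1  0.4 -2.9] gap0.0097 grip39.8 j6 1.01
```

```bash
python3 -m jog '[[1,0,-0.001,0.005,0],[1,0,0,0.004,0],[1,0,0,0.003,0],[1,0,0,0,0]]' 20|sed -n '2p;4,6p'; python3 -m jog '[[1,0,0,0.003,0],[1,0,0,0.002,0],[1,0,0,0,0]]' |sed -n '2p;4,6p';python3 -m jog '[[1,0,0,0.003,0],[1,0,0,0,0]]' |sed -n '2,6p'
```

```text
tcp_pos: [0.5334, -0.1748, 0.2014]
wrist_force: [1.3, -0.1, -1.8]
finger_gap: 0.0094
grip_force: 39.7
tcp_pos: [0.5341, -0.175, 0.1969]
wrist_force: [-0.4, -0.2, -2.3]
finger_gap: 0.0098
grip_force: 39.8
tcp_pos: [0.5349, -0.1751, 0.1943]
orientation: [-0.005, 0.672, 0.74, 0.005]
wrist_force: [1.1, -0.5, -1.0]
finger_gap: 0.0089
grip_force: 39.9
```

```bash
for i in 1; do python3 -m jog '[[1,0,0,0.002,0],[1,0,0,0,0]]' 20|sed -n '2,6p';python3 -m jog '[[1,0,0,0.002,0],[1,0,0,0,0]]' |sed -n '2p;4,6p'; python3 -m jog '[[1,0,0,0.002,0],[1,0,0,0,0]]' |sed -n '2p;4,6p'; done
```

```text
tcp_pos: [0.5351, -0.1756, 0.1935]
orientation: [-0.004, 0.672, 0.74, 0.005]
wrist_force: [0.5, -1.4, 3.8]
finger_gap: 0.0097
grip_force: 40.8
tcp_pos: [0.5353, -0.1762, 0.1923]
wrist_force: [-2.1, -2.9, 7.4]
finger_gap: 0.0095
grip_force: 41.6
tcp_pos: [0.5353, -0.1764, 0.1907]
wrist_force: [-1.1, -3.8, 9.1]
finger_gap: 0.0092
grip_force: 42.2
```

```bash
python3 -m jog '[[1,0,0,0.002,0],[1,0,0,0,0]]' 20|sed -n '2,6p';python3 -m jog '[[1,0,0,0.002,0],[1,0,0,0,0]]' |sed -n '2p;4,6p'; python3 -m jog '[[1,0,0,0.002,0],[1,0,0,0,0]]' |sed -n '2p;4,6p'
```

```text
tcp_pos: [0.5353, -0.1764, 0.1887]
orientation: [-0.003, 0.672, 0.74, 0.004]
wrist_force: [-2.5, -3.4, 10.2]
finger_gap: 0.0097
grip_force: 42.8
tcp_pos: [0.5353, -0.1765, 0.1868]
wrist_force: [-1.7, -2.3, 10.1]
finger_gap: 0.0093
grip_force: 43.3
tcp_pos: [0.5354, -0.1766, 0.185]
wrist_force: [-2.8, -4.2, 9.7]
finger_gap: 0.0093
grip_force: 43.9
```

```bash
python3 -m jog '[[1,0,0,0.0015,0],[1,0,0,0,0]]' 20|sed -n '2,6p';python3 -m jog '[[1,0,0,0.0015,0],[1,0,0,0,0]]' |sed -n '2p;4,6p'
```

```text
tcp_pos: [0.5358, -0.1769, 0.1845]
orientation: [-0.002, 0.672, 0.74, 0.004]
wrist_force: [-3.7, -3.5, 14.8]
finger_gap: 0.0093
grip_force: 45.2
tcp_pos: [0.5359, -0.1774, 0.1844]
wrist_force: [-5.4, -5.3, 21.3]
finger_gap: 0.0096
grip_force: 46.5
```

```bash
python3 -m jog '[[1,0,0,-0.0015,0],[1,0,0,0,0]]'|sed -n '2,6p'; python3 -m jog '[[-1,0,0,0,0],[-1,0,0,0,0],[-1,0,0,0,0],[-1,0,0,0,0],[-1,0,0,0,0]]'; python3 -m jog '[[-1,0,0,0,0],[-1,0,0,0,0],[-1,0,0,0,0],[-1,0,0,0,0],[-1,0,0,0,0]]' >/dev/null; python3 - <<'E'
from workcell import env; import cv2,numpy as np
c=env.read_camera("scene"); np.savez("scene2.npz",**c); d=env.read_camera("top"); np.savez("top2.npz",**d)
a=cv2.resize(c["img"][200:380,270:430,::-1],None,fx=3,fy=3,interpolation=cv2.INTER_CUBIC)
b=cv2.resize(d["img"][180:290,385:490,::-1],None,fx=3,fy=3,interpolation=cv2.INTER_CUBIC)
o=np.zeros((540,800,3),np.uint8); o[:,:480]=a; o[:330,482:797]=b
cv2.imwrite("pics/s4.png",o)
E
```

```text
tcp_pos: [0.5357, -0.1769, 0.1846]
orientation: [-0.002, 0.672, 0.74, 0.004]
wrist_force: [-2.5, -4.7, 15.6]
finger_gap: 0.0093
grip_force: 45.2
clock: 15.3
tcp_pos: [0.5342, -0.1746, 0.1804]
orientation: [-0.006, 0.672, 0.74, 0.004]
wrist_force: [0.1, -0.4, 0.3]
finger_gap: 0.0691
grip_force: 0.0
```

View pics/s4.png

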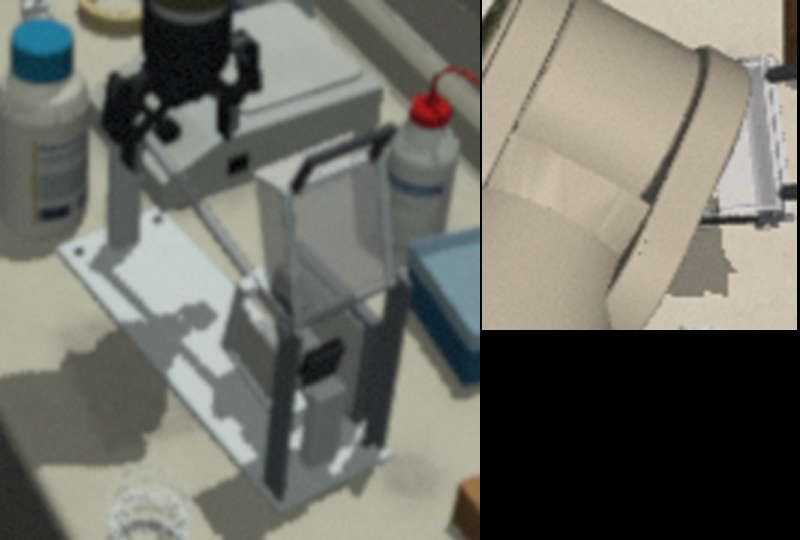

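The carrier has slid into the station, with its panel at (260,340) under the raised guard. I'll check numerically that it rests at the stop while I move back to the handle.

```bash
python3 -m jog '[[-1,0,0,-0.02,0],[-1,0,0,-0.035,0],[-1,0,0,-0.035,0],[-1,0,0,-0.035,0],[-1,0,0,-0.035,0]]' >/dev/null; python3 -m jog '[[-1,0,0,-0.035,7],[-1,0,0,-0.02,7],[-1,0,0,0,7],[-1,0,0,0,7],[-1,0,0,0,7]]'>/dev/null; python3 -m jog '[[-1,0,0,0,7],[-1,0,0,0,7],[-1,0,0,0,7],[-1,0,0,0,7],[-1,0,0,0,7]]'>/dev/null;  python3 -m jog '[[-1,0,0,0,7],[-1,0,0,0,7],[-1,0,0,0,6],[0.15,0,0,0,0]]'>/dev/null; python3 - <<'E'
from d import *; import cv2
rem([.5539,-.3869,.3351],-1.4737)
c=env.read_camera("scene"); np.savez("scene3.npz",**c); m=c["img"].astype(int); p=np.load("scene2.npz")["img"].astype(int)
print("motion",abs(m-p)[275:340,340:375].mean(), "max",abs(m-p)[275:340,340:375].max())
s=Cam("scene3.npz"); a=.2094
def rl(x,y,z): return [x*np.cos(a)+z*np.sin(a),y,.137-x*np.sin(a)+z*np.cos(a)]
for hx in(.08,.095,.11):
  print(hx,"uphill panel corners in s4 px:",[((u+.5-np.array([270,200]))*3).round().tolist() for u in s.proj(place(Q,[rl(hx-.045,-.0165,z) for z in(0,-.04,-.085)]))])
E
```

```text
t17.40 tcp [ 0.5347 -0.1777  0.3959] tilt0.014 REM mm [ -0.5 210.8  57.9] turn deg -0.18 F [-0.1  0.7 -0.1] gap0.0755 grip0.0 j6 2.58
motion 2.4278388278388277 max 82
0.08 uphill panel corners in s4 px: [[226.0, 273.0], [218.0, 301.0], [210.0, 330.0]]
0.095 uphill panel corners in s4 px: [[235.0, 287.0], [227.0, 314.0], [219.0, 343.0]]
0.11 uphill panel corners in s4 px: [[245.0, 300.0], [237.0, 327.0], [228.0, 356.0]]
```

```bash
python3 -m jog '[[0.15,0,0.03,0,0],[0.15,0,0.03,0,0],[0.15,0,0.03,0,0],[0.15,0,0.03,0,0],[0.15,0,0.03,0,0]]' >/dev/null; python3 -m jog '[[0.15,0,0.03,0,0],[0.15,0,0.03,0,0],[0.15,0,0,0,0],[0.15,0,0,0,0]]'>/dev/null; python3 d.py .5539 -.3869 .3351 -1.4737
```

```text
t18.20 tcp [ 0.5548 -0.3888  0.3906] tilt0.016 REM mm [-0.6 -1.1 55.6] turn deg -0.04 F [-0.8  1.1  0.6] gap0.0361 grip0.0 j6 2.31
```

```bash
python3 -m jog '[[0.15,0,-0.001,0.018,0],[0.15,0,0,0.018,0],[0.15,0,0,0.018,0],[0.15,0,0,0,0],[0.15,0,0,0,0]]'|tail -3;  python3 -m jog '[[1,0,0,0,0],[1,0,0,0,0],[1,0,0,0,0],[1,0,0,0,0],[1,0,0,0,0]]' 30; python3 - <<'E'
from d import *
a0=np.arctan2(28,146); st=env.get_state(); s,c=np.sin(Q[2]),np.cos(Q[2])
d=st["tcp_pos"][:2]-Q[:2]; X=d[0]*c+d[1]*s
print("stand x",X,"y",-d[0]*s+d[1]*c); g0=np.arccos((.160-X)/.149)-a0
h=lambda g: np.array([.160-.149*np.cos(a0+g),.194+.149*np.sin(a0+g)])
print("g",g0,"handle z",h(g0)[1],"tcp z",st["tcp_pos"][2])
gs=np.linspace(g0,0,19); dd=np.diff([h(x) for x in gs],axis=0); print((dd*1e3).round(1).tolist())
print(place(Q,[h(0)[0],0,h(0)[1]]))
E
```

```text
wrist_force: [0.7, -0.7, 0.7]
finger_gap: 0.0366
grip_force: 0.0
clock: 19.03
tcp_pos: [0.5553, -0.3851, 0.3411]
orientation: [-0.006, 0.999, 0.048, 0.001]
wrist_force: [-0.6, 1.3, 6.3]
finger_gap: 0.0087
grip_force: 29.5
stand x 0.1427084846741337 y 8.738146625256876e-05
g 1.2650036501978574 handle z 0.34199325490621296 tcp z 0.34113715668110034
[[-10.3, -1.6], [-10.2, -2.3], [-10.0, -3.0], [-9.8, -3.7], [-9.5, -4.4], [-9.2, -5.0], [-8.8, -5.7], [-8.4, -6.3], [-7.9, -6.9], [-7.4, -7.4], [-6.9, -7.9], [-6.3, -8.4], [-5.7, -8.8], [-5.1, -9.2], [-4.4, -9.5], [-3.7, -9.8], [-3.0, -10.0], [-2.3, -10.2]]
[[ 0.54267491 -0.25671239  0.22206391]]
```

```bash
python3 -m jog '[[1,0,-0.0105,0.0015,0],[1,0,-0.010,0.0025,0],[1,0,-0.010,0.003,0],[1,0,-0.010,0.0035,0],[1,0,-0.0095,0.0045,0]]' |sed -n '2p;4,6p'; python3 -m jog '[[1,0,-0.009,0.005,0],[1,0,-0.009,0.0055,0],[1,0,-0.0085,0.0065,0],[1,0,-0.008,0.007,0],[1,0,-0.0075,0.0075,0]]' |sed -n '2p;4,6p'; python3 d.py 0.5427 -0.2567 0.218 -1.4737
```

```text
tcp_pos: [0.5499, -0.3357, 0.3257]
wrist_force: [-1.6, -2.3, 1.3]
finger_gap: 0.0088
grip_force: 30.2
tcp_pos: [0.5454, -0.2933, 0.2944]
wrist_force: [-2.3, -1.9, 2.0]
finger_gap: 0.009
grip_force: 29.9
t19.87 tcp [ 0.5454 -0.2933  0.2944] tilt0.012 REM mm [  0.9 -35.8  76.8] turn deg -0.05 F [-2.3 -1.9  2. ] gap0.0090 grip29.9 j6 2.42
```

```bash
python3 -m jog '[[1,0,-0.007,0.008,0],[1,0,-0.0065,0.0085,0],[1,0,-0.0055,0.009,0],[1,0,-0.005,0.009,0],[1,0,-0.0045,0.0095,0]]' |sed -n '2p;4,6p'; python3 -m jog '[[1,0,-0.0035,0.008,0],[1,0,-0.0025,0.008,0],[1,0,-0.002,0.007,0],[1,0,0,0,0]]' |sed -n '2p;4,6p'; python3 d.py 0.5427 -0.2567 0.218 -1.4737
```

```text
tcp_pos: [0.5424, -0.2648, 0.2504]
wrist_force: [-3.0, -3.8, 0.7]
finger_gap: 0.0086
grip_force: 29.7
tcp_pos: [0.5415, -0.2567, 0.226]
wrist_force: [-1.1, -6.0, -2.5]
finger_gap: 0.0086
grip_force: 29.2
t20.62 tcp [ 0.5415 -0.2567  0.226 ] tilt0.012 REM mm [1.2 0.2 8. ] turn deg -0.08 F [-1.1 -6.  -2.5] gap0.0086 grip29.2 j6 2.47
```

```bash
python3 -m jog '[[1,0,-0.0005,0.003,0],[1,0,0,0,0]]' |sed -n '2p;4p'; python3 -m jog '[[1,0,0,0.002,0],[1,0,0,0,0]]' |sed -n '2p;4p'; python3 -m jog '[[1,0,0,0.002,0],[1,0,0,0,0]]' |sed -n '2p;4p'; python3 -m jog '[[1,0,0,0.002,0],[1,0,0,0,0]]' |sed -n '2p;4p'
```

```text
tcp_pos: [0.5415, -0.2563, 0.2238]
wrist_force: [-2.4, -5.0, -1.8]
tcp_pos: [0.5415, -0.256, 0.2221]
wrist_force: [-3.6, -4.4, -1.7]
tcp_pos: [0.5416, -0.2559, 0.2216]
wrist_force: [-6.9, -3.5, 5.8]
tcp_pos: [0.5416, -0.2559, 0.2214]
wrist_force: [-7.6, -0.8, 13.7]
```

```bash
python3 -m jog '[[0.15,0,0,0,0],[0.15,0,0,0,0],[0.15,0,0,0,0],[0.15,0,0,0,0],[0.15,0,0,0,0]]'|tail -3;  python3 -m jog '[[0.15,0,0,-0.02,0],[0.15,0,0,-0.03,0],[0.15,0,0,-0.03,0],[0.15,0,0,-0.03,0],[0.15,0,-0.04,0,0]]' >/dev/null;  python3 -m jog '[[0.15,0,-0.04,0,0],[0.15,0,-0.04,0,0],[0.15,0,-0.04,0,0],[0.15,0,-0.04,0,0],[0.15,0,0,0,0]]'; python3 - <<'E'
from d import *; import cv2
for n in("top","scene"): np.savez(n+"4.npz",**env.read_camera(n))
# guard angle: dark handle pixels in the scene view, matched to predicted handle line over the angle
a0=np.arctan2(28,146)
for n in("scene","top"):
    c=Cam(n+"4.npz"); G=cv2.cvtColor(c.img,cv2.COLOR_RGB2GRAY).astype(float)
    o=[]
    for g in np.arange(-.04,.32,.04):
        P=[[.160-.149*np.cos(a0+g),y,.194+.149*np.sin(a0+g)] for y in np.linspace(-.033,.033,12)]
        uv=c.proj(place(Q,P)).astype(np.float32)
        o.append((round(g,2),round(float(cv2.remap(G.astype(np.float32),uv[:,:1],uv[:,1:],1).mean()))))
    print(n,o)
E
```

```text
wrist_force: [-0.2, -1.1, -0.1]
finger_gap: 0.036
grip_force: 0.0
clock: 22.53
tcp_pos: [0.5218, -0.0512, 0.3317]
orientation: [-0.008, 0.999, 0.052, -0.0]
wrist_force: [0.1, -0.1, 0.6]
finger_gap: 0.0361
grip_force: 0.0
scene [(np.float64(-0.04), 53), (np.float64(0.0), 61), (np.float64(0.04), 72), (np.float64(0.08), 70), (np.float64(0.12), 72), (np.float64(0.16), 78), (np.float64(0.2), 82), (np.float64(0.24), 83), (np.float64(0.28), 83)]
top [(np.float64(-0.04), 80), (np.float64(0.0), 79), (np.float64(0.04), 84), (np.float64(0.08), 119), (np.float64(0.12), 118), (np.float64(0.16), 98), (np.float64(0.2), 87), (np.float64(0.24), 106), (np.float64(0.28), 179)]
```

```bash
python3 - <<'E'
from workcell import env
print(env.hand_in())
E
```

```text
the job is handed in; nothing more can be done
None
```

I opened the guard, hung the long carrier on the upper rail and let it slide to the stop, then lowered the guard and handed in at about 22.6 s; the images and contact forces agree with both end positions, but no verdict came back.

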